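# Turn the painting wheel to its click stop

## Task

Turn the turntable that carries the blue-robed figurine, by its upright wooden handle, until the handle stands next to the red mark on its stand and the wheel rests in its click stop there, then let go. Leave the turntable with the unpainted white figurine as it is.

Things in the scene. Friction and masses are not known exactly. Their poses are not given: they have to be found in the camera images.
- wheel_blue (a joint): Angle (rad) of the turntable with the blue-robed figurine, about its vertical axis, counter-clockwise from above. 0: handle at the red mark, in the click stop. Starts at -1.75 to -1.15: turn it counter-clockwise. Turns lightly (1 N at the handle), stays where left; from -0.3 the click resists with about 5 N, from -0.15 it pulls in to 0 and holds. It can be turned past; ends at +-2.6.
- handle_blue (a point): Centre of the wooden grip standing on the blue figurine's turntable: upright, round, 22 mm diameter, 50 mm tall (100 to 150 mm above the table, this point at 125) on a 12 mm pin, 105 mm from the wheel's axis; it moves with the wheel. Disc 250 mm diameter, top 75 mm above the table; the figurine clamped in its middle has a 74 x 64 mm plinth, is 130 mm tall, top 205 mm above the table.
- stand_blue: Fixed dark steel stand of the blue figurine's turntable; origin on the wheel's vertical axis at table height. Its x axis points to the red mark: an upright red post 30 mm wide, 12 mm thick, 140 mm from the axis, just outside the disc's rim, top 76 mm above the table. At the click stop the handle lies on this x axis.
- handle_plain (a point): Centre of the wooden grip of the handle on the second, identical turntable, which carries the unpainted white figurine and is to be left alone.

How it is judged:
At the end, for the whole second after the job is handed in: The blue figurine's turntable rests within 10 degrees (0.175 rad) of the red mark, which is in its click stop, and is still; the other turntable's handle is within 20 mm of where it was (value of joint wheel_blue between -0.175 and 0.175 rad and velocity of joint wheel_blue between -0.05 and 0.05 rad/s and distance of handle_plain from where it was at the start of the episode below 0.02 m); the robot touches nothing.
It fails at once if the other turntable is turned (its handle moved by more than 20 mm) (distance of handle_plain from where it was at the start of the episode above 0.02 m).
It also fails if it takes over 35 s, if anything falls off the work surface, if the arm or the gripper's body presses on something with over 40 N, if the wrist force passes 120 N, or if a joint passes its speed limit or range.

## Robot

A 6-joint arm with a two-finger parallel gripper is mounted at the origin on the work surface. World frame = base frame: x ahead of the robot, y to its left, z up, the work surface at z = 0. Lengths are in m, angles in rad, forces in N, time in s.
With the tool pointing down it reaches from about 0.35 to 0.875 m from the base axis. Payload 15.5 kg.
Tool frame: the origin (TCP) lies at the very end of the fingers, on their centre line; the grasp point (between the pads) lies 19 mm behind it (bot.tcp_to_grasp is the z of the grasp point in the tool frame, in m); z points along the fingers, y is the line along which they close (so a half turn about z gives the same grasp; the last joint's range is limited). The gripper opens to 85 mm and grips with 20 to 120 N. Pads are 22 mm wide; open, the fingers measure 114 mm over their backs; the gripper's body (76 mm by 85 mm) begins 54 mm behind the grasp point. The pads swing forward as they close: fully open they stand 13 mm farther back than shut.
Start: joints at [1.157, 0.494, 1.345, -0, 1.302, -0.096], TCP at [0.196, 0.594, 0.231] pointing down, gripper open.
Joint ranges: [-2.91, 2.91], [-0.82, 2.16], [0.22, 2.67], [-1.22, 4.37], [0.12, 2.79], [-3.08, 3.08]. Speed limits (rad/s): [1.89, 1.89, 2.57, 3.01, 3.01, 3.01].

## Interface

Orientations are given as a rotation vector (axis times angle).
In Python, from station import status, eyes, workorder, bot gives the robot as it stands.
- The arm moves only by the tool servo_tool, never from a script. Its arguments are lists of equal length, an entry for each row: "dp": the shift along the tool's x, y, z each as a share of 0.02 m, from -1 to 1, a list of three; "rot": the turn, a rotation vector about the tool's x, y, z each as a share of 0.15 rad, from -1 to 1, a list of three; "gripper": the opening, from 0 (shut) to 1 (fully open). A call has 1 to 12 rows; each row shifts and turns the commanded pose from where the row before left it, along the tool's axes as they then stand; what a row does not reach is not made up. A row lasts 1/8 s, in which the tool goes at most 62.5 mm and 10.7 degrees, less where a joint would pass 70% of its speed; a pose out of reach is approached as far as the arm can. A call with a number of a shift or a turn outside -1 to 1 is refused whole. A call with a gripper value outside its range is refused whole. The fingers move at their own pace and stop on an object; "squeeze" is the grip in N (left out, the last holds). Time passes only in rows, so rows that do not move let the fingers close. It gives the time, the measured TCP pose, the force, the opening and the grip force at its end, in the units of the state.
- status.observe(): the state, without advancing time (a new reading comes with each control period).
- eyes.capture(name): name is "side" or "top" or "wrist"; returns a dict with "frame" (400x640x3 uint8, blue, green, red), "fx", "fy", "cx", "cy" (pixels), "k1" (the pictures are not rectified: a ray, as slopes to the right and down, at radius r is drawn at 1 + k1 r^2 times it, then the intrinsics apply), "position" and "rotation" of the camera in the world. Camera axes: x right, y down, z forward; pixel columns grow to the right and rows downward; lengths in m; the calibration is good to about 2 mm. A picture is of the moment at which its call begins. There is no depth.
- workorder.sign_off(): hands the job in; it is judged then, once.
The state is a dict: "time_s": time; "joint_pos": joint angles; "joint_vel": joint speeds; "effort": joint torques, N m; "tcp_pos": TCP position; "eef_rot": TCP orientation; "ft_force": force on the tool from outside, world axes, zero at the start; "torque": the same for the moment, N m; "grip_width": opening from 0.0 (shut) to 1.0 (fully open); "grasp_force": force on a finger pad.
Only numpy, scipy, OpenCV 4.12 (cv2) and the standard library are available. Lean on these libraries where they do the work, as an engineer would, in place of code of your own. Each camera call takes 0.05 s, during which the arm holds its last target. There are 200 camera calls.

## Working session

There is one attempt and no reset: what is moved stays moved. The work goes in short steps, Python scripts to look and compute and a tool call to move; the robot and the scene stay as the last step left them, time stands still between calls to the robot, and variables do not carry over. Pictures are saved under pics/ and viewed, at most 10 in all, crops included, and the job is handed in when it is done.

Besides the shell and the picture viewer there is one more tool, called after "Call:" as name(argument=value, ...), one argument or row to a line, values as JSON. servo_tool: Moves the arm, as the interface text tells. Its arguments: {"type":"object","properties":{"dp":{"type":"array","items":{"type":"array","items":{"type":"number"}}},"rot":{"type":"array","items":{"type":"array","items":{"type":"number"}}},"gripper":{"type":"array","items":{"type":"number"}},"squeeze":{"type":"number"}},"required":["dp","rot","gripper"]}

```bash
mkdir -p pics; ls; python3 - <<'E'
from station import status, eyes
import cv2
s=status.observe(); print(s['time_s'],s['tcp_pos'],s['eef_rot'],s['ft_force'])
for n in ("side","top"):
    c=eyes.capture(n); cv2.imwrite(f"pics/{n}0.png",c["frame"]); print(n,{k:v for k,v in c.items() if k!="frame"})
E
```

```text
pics
0.0 [0.19572778 0.59317319 0.23066782] [-4.98595484e-01 -3.10144526e+00  1.93098218e-03] [0.5730804  0.25010703 0.08544837]
side {'fx': 495.66536253003386, 'fy': 495.66536253003386, 'cx': 315.2874376624733, 'cy': 205.6624136516341, 'k1': -0.11862600417610863, 'position': array([ 0.47940116, -0.76550722,  0.68635712]), 'rotation': array([-2.21600558,  0.10065652, -0.06601435])}
top {'fx': 482.47992622730266, 'fy': 482.47992622730266, 'cx': 318.30315468023724, 'cy': 202.55813461295844, 'k1': -0.15124979809875147, 'position': array([0.39023707, 0.02273535, 1.02547188]), 'rotation': array([-2.10558719,  2.14357669, -0.17914368])}
```

View pics/top0.png

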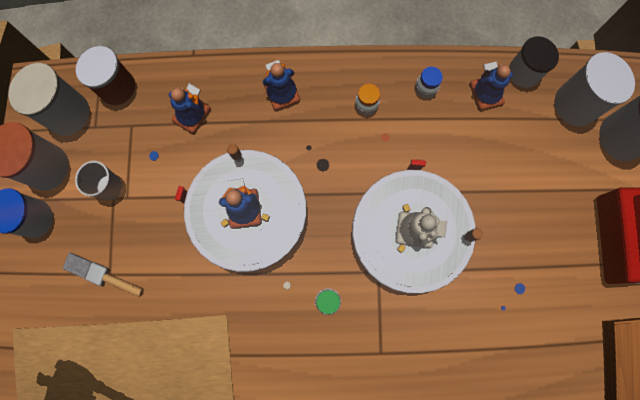

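View pics/side0.png

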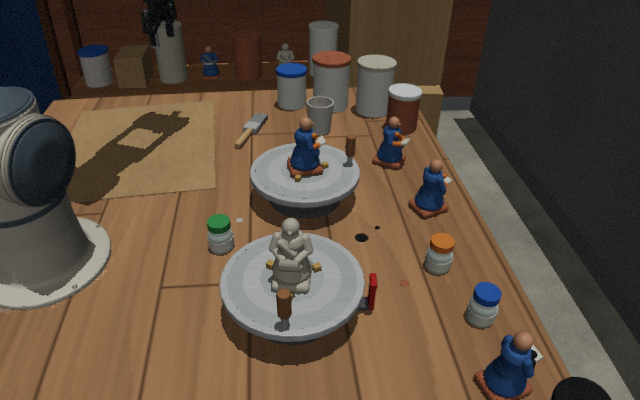

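The top view shows the blue wheel's disc centre near pixel (246,211), its handle top near (234,150) and its red mark near (180,193). The white figurine's wheel is on the right, centred near (414,232). In the side view, the blue wheel is the far one, with its handle top near (350,140).

```bash
cat > h.py <<'E'
import numpy as np, cv2
from scipy.spatial.transform import Rotation as R
def K(c): return np.array([[c['fx'],0,c['cx']],[0,c['fy'],c['cy']],[0,0,1.]]), np.array([c['k1'],0,0,0,0.])
def ray(c,uv,z):
    k,d=K(c); n=cv2.undistortPoints(np.array(uv,float).reshape(-1,1,2),k,d).reshape(-1,2)
    v=R.from_rotvec(c['rotation']).apply(np.c_[n,np.ones(len(n))]); p=np.array(c['position'])
    return p+v*((z-p[2])/v[:,2])[:,None]
def proj(c,P):
    k,d=K(c); Rw=R.from_rotvec(c['rotation']).inv(); p=Rw.apply(np.atleast_2d(P)-c['position'])
    return cv2.projectPoints(p,np.zeros(3),np.zeros(3),k,d)[0].reshape(-1,2)
E
python3 - <<'E'
from h import *
from station import eyes
c=eyes.capture("top"); f=c['frame']; hsv=cv2.cvtColor(f,cv2.COLOR_BGR2HSV)
m=((hsv[...,1]<45)&(hsv[...,2]>110)).astype(np.uint8); m[:140]=0
n,l,st,ce=cv2.connectedComponentsWithStats(m)
for i in range(1,n):
    if st[i,4]>3000:
        cn=max(cv2.findContours((l==i).astype(np.uint8),0,1)[0],key=len)
        h=cv2.convexHull(cn).reshape(-1,2); P=ray(c,h,0.075)[:,:2]
        q=np.linalg.lstsq(np.c_[2*P,np.ones(len(P))],(P**2).sum(1),rcond=None)[0]
        print(st[i],"centre",q[:2],"r",np.sqrt(q[2]+q[0]**2+q[1]**2))
r=((hsv[...,1]>190)&((hsv[...,0]<6)|(hsv[...,0]>174))&(hsv[...,2]>110)).astype(np.uint8)
n,l,st,ce=cv2.connectedComponentsWithStats(r)
for i in range(1,n):
    if 20<st[i,4]<400 and 100<ce[i,1]<300: print("red",ce[i],st[i],ray(c,[ce[i]],0.07))
print("handle top", ray(c,[(233,149),(477,233)],0.15))
s=eyes.capture("side"); print("side top of handle",ray(s,[(350.5,137)],0.15), ray(s,[(350.5,147)],.125))
cv2.imwrite("pics/z.png",cv2.resize(np.hstack([f[130:240,160:300]]),None,fx=5,fy=5,interpolation=2))
E
```

```text
[  184   150   122   122 10037] centre [0.55000758 0.17925683] r 0.12380790463725054
[  353   170   123   123 10978] centre [ 0.50136482 -0.16015678] r 0.12376911690013442
red [418.03508772 162.03508772] [412 160  14   5  57] [[ 0.64205472 -0.17639362  0.07      ]]
red [178.80597015 193.11940299] [175 187   8  13  67] [[0.58643301 0.31576309 0.07      ]]
handle top [[ 0.6533074   0.18934706  0.15      ]
 [ 0.48435698 -0.26309865  0.15      ]]
side top of handle [[0.65586563 0.18538724 0.15      ]] [[0.6570393  0.18440395 0.125     ]]
```

View pics/z.png

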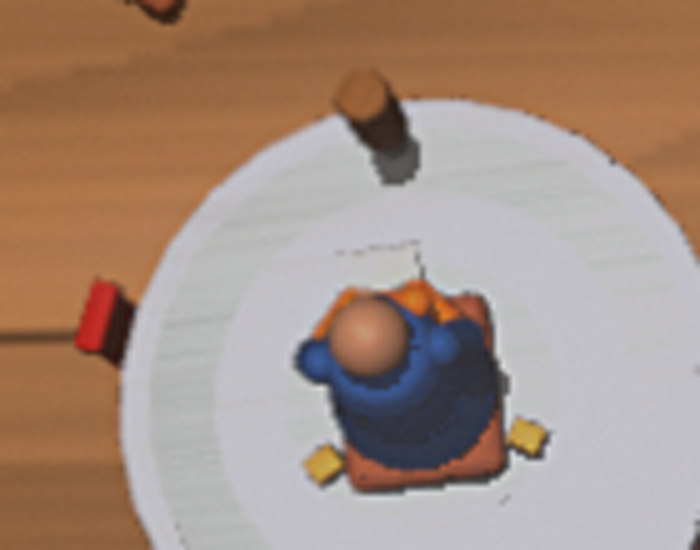

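Estimates: wheel axis (0.550, 0.179), handle (0.655, 0.189), mark direction 1.31 rad, so the wheel is at about -1.20. I'll loosely cage the handle between the fingers and carry it round.

Call:
servo_tool(
  dp=[
    [0,0,0],
    [0,0,0],
    [0,0,0],
    [-0.86,-0.94,0],
    [-0.86,-0.94,0],
    [-0.86,-0.94,0],
    [-0.86,-0.94,0],
    [-0.86,-0.94,0],
    [-0.86,-0.94,0],
    [-0.86,-0.94,0],
    [-0.86,-0.94,0],
    [-0.86,-0.94,0],
  ],
  rot=[
    [0,0,-0.95],
    [0,0,-0.95],
    [0,0,-0.95],
    [0,0,0],
    [0,0,0],
    [0,0,0],
    [0,0,0],
    [0,0,0],
    [0,0,0],
    [0,0,0],
    [0,0,0],
    [0,0,0],
  ],
  gripper=[0.6,0.6,0.6,0.6,0.6,0.6,0.6,0.6,0.6,0.6,0.6,0.6],
  squeeze=20,
)

```text
time_s: 1.7
tcp_pos: [0.3687, 0.4415, 0.2312]
eef_rot: [0.171, -3.137, 0.0]
ft_force: [0.2, 0.7, 0.4]
grip_width: 0.598
grasp_force: 0.0
```

Call:
servo_tool(
  dp=[
    [-0.86,-0.94,0],
    [-0.86,-0.94,0],
    [-0.86,-0.94,0],
    [-0.86,-0.94,0],
    [-0.86,-0.94,0],
    [-0.86,-0.94,0],
    [-0.86,-0.94,0],
    [-0.86,-0.94,0],
    [-0.86,-0.94,0],
    [-0.86,-0.94,0],
    [-0.86,-0.94,0],
    [-0.86,-0.94,0],
  ],
  rot=[
    [0,0,0],
    [0,0,0],
    [0,0,0],
    [0,0,0],
    [0,0,0],
    [0,0,0],
    [0,0,0],
    [0,0,0],
    [0,0,0],
    [0,0,0],
    [0,0,0],
    [0,0,0],
  ],
  gripper=[0.6,0.6,0.6,0.6,0.6,0.6,0.6,0.6,0.6,0.6,0.6,0.6],
)

```text
time_s: 3.2
tcp_pos: [0.5989, 0.2392, 0.2312]
eef_rot: [0.171, -3.137, 0.0]
ft_force: [-0.7, -0.5, -0.7]
grip_width: 0.602
grasp_force: 0.0
```

Call:
servo_tool(
  dp=[
    [-0.86,-0.94,0],
    [-0.86,-0.94,0],
    [-0.86,-0.94,0],
    [0,0,0],
    [0,0,0],
  ],
  rot=[
    [0,0,0],
    [0,0,0],
    [0,0,0],
    [0,0,0],
    [0,0,0],
  ],
  gripper=[0.6,0.6,0.6,0.6,0.6],
)

```text
time_s: 3.82
tcp_pos: [0.6552, 0.1897, 0.2311]
eef_rot: [0.17, -3.137, -0.0]
ft_force: [0.6, 0.3, 0.6]
grip_width: 0.6
grasp_force: 0.0
```

```bash
python3 - <<'E'
from h import *
from station import eyes,status
s=status.observe(); print(s['time_s'],s['tcp_pos'],R.from_rotvec(s['eef_rot']).as_matrix().round(3),s['joint_pos'],s['grip_width'])
c=eyes.capture("wrist"); cv2.imwrite("pics/w1.png",c['frame'])
for p in ([.655,.189,.15],[.655,.189,.1],[.577,.2805,.15]): print(proj(c,p))
E
```

```text
3.825 [0.65519003 0.1896713  0.23112455] [[-0.994 -0.108 -0.   ]
 [-0.108  0.994  0.   ]
 [ 0.     0.    -1.   ]] [ 1.94197009e-01  5.76847189e-01  1.18967102e+00  2.07714300e-04
  1.37549366e+00 -1.48515829e+00] 0.6000549792810292
[[323.52243619 208.55068373]]
[[323.59076999 191.65706174]]
[[478.04637886 107.50896063]]
```

View pics/w1.png

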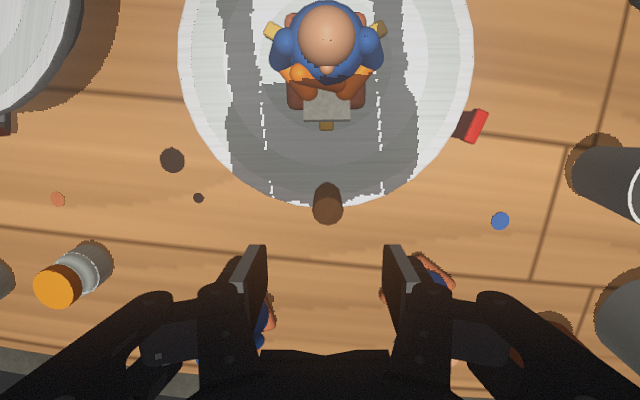

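The wrist view shows the handle top near (328,208), against a predicted (323,209), so it is centred between the fingers. I'll descend.

Call:
servo_tool(
  dp=[
    [0,0,0.98],
    [0,0,0.98],
    [0,0,0.98],
    [0,0,0.98],
    [0,0,0.98],
    [0,0,0.98],
    [0,0,0],
    [0,0,0],
  ],
  rot=[
    [0,0,0],
    [0,0,0],
    [0,0,0],
    [0,0,0],
    [0,0,0],
    [0,0,0],
    [0,0,0],
    [0,0,0],
  ],
  gripper=[0.6,0.6,0.6,0.6,0.6,0.5,0.42,0.42],
)

```text
time_s: 4.88
tcp_pos: [0.6554, 0.1902, 0.1146]
eef_rot: [-0.171, 3.136, 0.0]
ft_force: [-0.8, 0.4, 0.4]
grip_width: 0.418
grasp_force: 0.0
```

```bash
python3 - <<'E'
from h import *
# arc in 16 rows: tool turned t per row, shift in tool frame after row's start
C=np.array([.550,.179]); n=16
p=np.array([.6552,.1897]); ya=np.radians(96.2)
a0=np.arctan2(*(p-C)[::-1]); r=np.hypot(*(p-C)); print(a0,r)
d=(1.31-a0)/n
for i in range(1,n+1):
    q=C+.105*np.array([np.cos(a0+d*i),np.sin(a0+d*i)]); v=q-p
    x=np.array([-np.sin(ya),np.cos(ya)]); y=np.array([np.cos(ya),np.sin(ya)])
    print(i,(v@x/.02).round(3),(v@y/.02).round(3),-d/.15)
    p=q; ya+=d
E
```

```text
0.10136244968569529 0.10574275388885988
1 0.049 0.397 -0.503598979297627
2 0.012 0.396 -0.503598979297627
3 0.012 0.396 -0.503598979297627
4 0.012 0.396 -0.503598979297627
5 0.012 0.396 -0.503598979297627
6 0.012 0.396 -0.503598979297627
7 0.012 0.396 -0.503598979297627
8 0.012 0.396 -0.503598979297627
9 0.012 0.396 -0.503598979297627
10 0.012 0.396 -0.503598979297627
11 0.012 0.396 -0.503598979297627
12 0.012 0.396 -0.503598979297627
13 0.012 0.396 -0.503598979297627
14 0.012 0.396 -0.503598979297627
15 0.012 0.396 -0.503598979297627
16 0.012 0.396 -0.503598979297627
```

Call:
servo_tool(
  dp=[
    [0.05,0.4,0],
    [0.01,0.4,0],
    [0.01,0.4,0],
    [0.01,0.4,0],
    [0.01,0.4,0],
    [0.01,0.4,0],
    [0.01,0.4,0],
    [0.01,0.4,0],
  ],
  rot=[
    [0,0,-0.5],
    [0,0,-0.5],
    [0,0,-0.5],
    [0,0,-0.5],
    [0,0,-0.5],
    [0,0,-0.5],
    [0,0,-0.5],
    [0,0,-0.5],
  ],
  gripper=[0.42,0.42,0.42,0.42,0.42,0.42,0.42,0.42],
)

```text
time_s: 5.88
tcp_pos: [0.6304, 0.2483, 0.115]
eef_rot: [-1.093, 2.943, -0.0]
ft_force: [0.3, -1.6, -0.1]
grip_width: 0.424
grasp_force: 0.4
```

Call:
servo_tool(
  dp=[
    [0.01,0.4,0],
    [0.01,0.4,0],
    [0.01,0.4,0],
    [0.01,0.4,0],
    [0.01,0.4,0],
    [0.01,0.4,0],
    [0.01,0.4,0],
    [0,0.4,0],
    [0,0,0],
    [0,0,0],
  ],
  rot=[
    [0,0,-0.5],
    [0,0,-0.5],
    [0,0,-0.5],
    [0,0,-0.5],
    [0,0,-0.5],
    [0,0,-0.5],
    [0,0,-0.5],
    [0,0,-0.5],
    [0,0,0],
    [0,0,0],
  ],
  gripper=[0.42,0.42,0.42,0.42,0.42,0.42,0.42,0.42,0.42,0.42],
)

```text
time_s: 7.12
tcp_pos: [0.5777, 0.2824, 0.1144]
eef_rot: [-1.909, 2.493, -0.001]
ft_force: [-0.1, 0.2, 0.1]
grip_width: 0.419
grasp_force: 0.0
```

```bash
python3 - <<'E'
from h import *
from station import eyes,status
s=status.observe(); print(s['time_s'],s['tcp_pos'],s['joint_pos'],s['ft_force'])
c=eyes.capture("wrist"); cv2.imwrite("pics/w2.png",c['frame'])
print(proj(c,[[.577,.2805,.15],[.577,.2805,.125],[.586,.316,.076]]))
E
```

```text
7.125 [0.57773372 0.28244677 0.11435614] [ 3.61939358e-01  6.40643101e-01  1.42181104e+00 -7.22959135e-05
  1.07797117e+00 -2.51589154e+00] [-0.13195062  0.17354641  0.07443748]
[[326.59810352 297.3358744 ]
 [326.25415798 266.20660893]
 [326.6647184  286.0794855 ]]
```

View pics/w2.png

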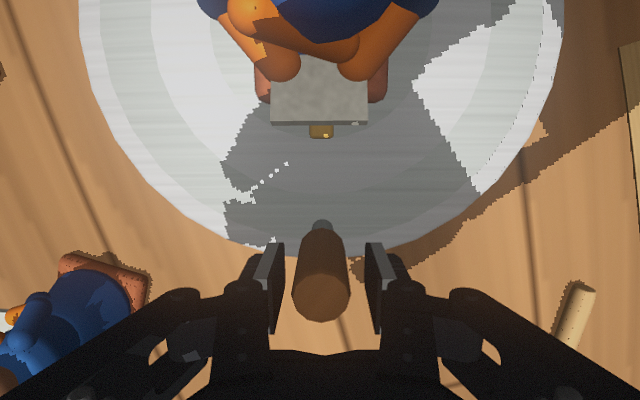

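The wrist view shows the handle near (322,295) standing free between the pads, and no force is measured, so the click pulled it in. I'll open slightly and retreat straight up.

Call:
servo_tool(
  dp=[
    [0,0,0],
    [0,0,0],
    [0,0,-0.9],
    [0,0,-0.9],
    [0,0,-0.9],
    [0,0,-0.9],
    [0,0,-0.9],
    [0,0,-0.9],
    [0,0,-0.9],
    [0,0,-0.9],
    [0,0,0],
    [0,0,0],
  ],
  rot=[
    [0,0,0],
    [0,0,0],
    [0,0,0],
    [0,0,0],
    [0,0,0],
    [0,0,0],
    [0,0,0],
    [0,0,0],
    [0,0,0],
    [0,0,0],
    [0,0,0],
    [0,0,0],
  ],
  gripper=[0.55,0.55,0.55,0.55,0.55,0.55,0.55,0.55,0.55,0.55,0.55,0.55],
)

```text
time_s: 8.68
tcp_pos: [0.5769, 0.2822, 0.2575]
eef_rot: [1.912, -2.492, -0.0]
ft_force: [-0.2, 0.5, 0.1]
grip_width: 0.553
grasp_force: 0.0
```

```bash
python3 - <<'E'
from h import *
from station import eyes,status
s=status.observe(); print(s['time_s'],s['tcp_pos'],s['joint_vel'],s['ft_force'])
c=eyes.capture("wrist"); cv2.imwrite("pics/w3.png",c['frame'])
for a in (-.15,0,.15): print(a,proj(c,[.55+.105*np.cos(1.31+a),.179+.105*np.sin(1.31+a),.15]))
E
```

```text
8.675 [0.57690113 0.28223672 0.25746743] [-0.00117807  0.01013853  0.00793055 -0.00030843 -0.00331842 -0.00050371] [-0.19452106  0.52550681  0.13504686]
-0.15 [[303.46808002 196.20952674]]
0 [[324.22757008 197.70316199]]
0.15 [[344.9841225  196.17720455]]
```

View pics/w3.png

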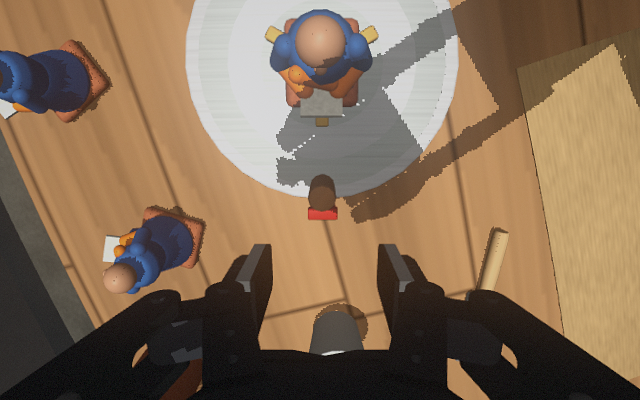

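The handle top at (321,197) is in line with the red mark at (322,213), and the gripper is clear of everything.

```bash
python3 -c "
from station import workorder
print(workorder.sign_off())"
```

```text
the job is handed in; nothing more can be done
None
```

I turned the blue figurine's turntable until its handle lined up with the red mark in the click stop, let go, raised the gripper clear and handed the job in at about 8.7 s; I never went near the white figurine's turntable, and the sign-off gave no verdict.

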